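# Turn the shaft to its flat and hold the sprung collar on it

### The job

On the grey gear unit, pinch the bare upright shaft and turn it until the flat milled along it squarely faces the screwdriver guide (the short tube on the upright bracket). Then fetch the steel collar that has the set screw (not the plain spacer ring), slide it down over the shaft with its screw facing the guide, so that the screw lies on the flat, and press it down on the brass washer until the spring is fully home. Finish while still gripping the collar and holding it down there, screw towards the guide, so that a colleague can tighten it; leave the other things on the bench where they are.

Things in the scene. Friction and masses are not known exactly. Their poses are not given: they have to be found in the camera images.
- machine: Fixed grey gear unit; place and yaw (within 0.5 rad) vary. Origin on the bench below the shaft axis, z up, +x from the shaft to the screwdriver guide. Base plate 180 (x) by 170 (y) mm, housing 150 by 140 mm, top 74 mm high (80 mm round the shaft). Motor and handwheel on its +y side reach y = +195 mm, 100 mm high. Washer on the shaft: see washer_top.
- guide_mouth (a point): Mouth of the screwdriver guide: a level steel tube 16 mm across, 22 mm long, on an upright dark bracket 40 mm wide (y), 12 mm thick, 110 mm high (tube's upper edge 113 mm). The point is 69 mm from the shaft axis along the machine's +x, 105 mm above the bench; axes as the machine's.
- spindle (a joint): Angle (rad) of the shaft about its upright axis: 0 when the flat squarely faces the guide (machine +x), growing anticlockwise seen from above. Starts anywhere from 0.6 to 2.5. No end stops; it stays where it is left (friction about 0.06 N m).
- shaft_tip (a point): Bare upright dark steel D-shaft: 20 mm diameter, one flat milled (brighter) along its whole length 6 mm from the axis (16 mm across the flat, 20 mm elsewhere). The point is its tip's centre, on the axis, 140 mm above the bench; z up, x pointing out square through the flat (turns with joint spindle). The last 4 mm taper to 76 %.
- washer (a joint): Travel (m) of the brass thrust washer round the shaft (36 mm outside diameter) pressed straight down on its spring: 0 up at rest, 0.005 fully down. It needs about 4 N to start and 9 N to go fully down; the collar's own weight does not move it; it springs back when let go.
- washer_top (a point): Centre of the brass washer's upper face, on the shaft axis, 94 mm above the bench at rest; goes down with the joint washer.
- collar_mid (a point): Centre of the loose steel collar with the set screw: 44 mm outside diameter, 32 mm high, upright 23 mm bore right through, 0.22 to 0.3 kg. It stands flat on the bench, this point 16 mm above its underside. x points out along the screw, z up. On the bench's right side, its place may be swapped with the plain spacer's; the screw points within 1.2 rad of world +x.
- screw_head (a point): Outer end of the collar's set screw, 31 mm from the collar's axis, at mid-height. The dark head, 12 mm across, stands 9 mm proud of the collar. Inside, the screw's tip (6 mm wide) stands 7 mm from the bore's axis, so the collar slides down the shaft only with the screw over the flat.
- spacer_mid (a point): Bystander: centre (half-way up) of a plain steel spacer ring, same 44 mm by 32 mm with 23 mm bore, but with no screw.
- spool_mid (a point): Bystander: centre of a wooden thread spool, 36 mm across, 46 mm high, upright.
- driver_grip (a point): Bystander: handle of a screwdriver, 180 mm long, lying on the bench.
- hexkey_mid (a point): Bystander: middle of the long arm of a lying hex key, 100 by 30 mm, 8 mm thick.
- jar_mid (a point): Bystander: centre of a brown glass jar, 56 mm across, 70 mm high.
- tin_mid (a point): Bystander: centre of a flat round tin, 68 mm across, 24 mm high.
- hammer_grip (a point): Bystander: grip of a hammer lying at the back of the bench.
Mind the look-alikes: they are no part of the job. What is shaped like the part that bears collar_mid but green or orange is not meant.

How it is judged (in metres and radians):
On the way, in this order (a step that is already met when the one before it is completed fails the run):
1. the fingers have turned the bare shaft until its flat faces the guide (within 0.25 rad), still touching the shaft (value of joint spindle between -0.25 and 0.25 rad and contact force between the fingers and spindle above 0.5 N), for 0.2 s.
2. the collar with the screw is lifted clear of the bench in the fingers (height (world z) of collar_mid above 0.06 m and contact force between the fingers and collar above 1 N), for 0.2 s.
At the end, for the whole second after the job is handed in: The collar is round the shaft (centred within 4 mm, upright within 0.1 rad) on the washer, pressed down over 3.5 of its 5 mm; flat and screw both face the guide (each within 0.3 rad), screw over the flat; the fingers still hold the still collar (contact over 2 N) (horizontal distance between collar_mid and washer_top below 0.004 m and value of joint washer above 0.0035 m and z of collar_mid in the frame of washer_top between 0.0135 and 0.0185 m and angle between collar_mid's own z axis and vertical below 0.1 rad and value of joint spindle between -0.3 and 0.3 rad and x of screw_head in the frame of shaft_tip above 0.0285 m and x of screw_head in the frame of machine above 0.026 m and y of screw_head in the frame of machine between -0.0095 and 0.0095 m and contact force between the fingers and collar above 2 N and linear speed of collar below 0.02 m/s); the arm keeps its last pose, push and grip.
It fails at once if the plain spacer ring is moved more than 3 cm (distance of spacer_mid from where it was at the start of the episode above 0.03 m).
It fails at once if another thing lying on the bench is moved more than 3 cm (distance of any of spool_mid, driver_grip, hexkey_mid, jar_mid, tin_mid, hammer_grip from where it was at the start of the episode above 0.03 m).
It also fails if it takes over 64 s, if anything falls off the work surface, if the arm or the gripper's body presses on something with over 40 N, if the wrist force passes 120 N, or if a joint passes its speed limit or range.

### The arm

A 7-joint arm with a two-finger parallel gripper is mounted at the origin on the work surface. World frame = base frame: x ahead of the robot, y to its left, z up, the work surface at z = 0. Lengths are in mm, angles in rad, forces in N, time in s.
With the tool pointing down it reaches from about 400 to 850 mm from the base axis. Payload 4.5 kg.
Tool frame: the origin (TCP) lies where the fingers leave the gripper's body, on its centre line; the fingertips stand 64 mm ahead of it and the grasp point (between the pads) lies 45 mm ahead of it; z points along the fingers, y is the line along which they close (so a half turn about z gives the same grasp; the last joint's range is limited). The gripper opens to 88 mm and grips with 3 to 60 N. Pads are 18 mm wide; open, the fingers measure 123 mm over their backs; the gripper's body (75 mm by 187 mm) begins 45 mm behind the grasp point.
Start: joints at [1.3, 0.689, -0.195, 1.565, 0.157, 0.902, -0.215], TCP at [187.591, -596.202, 302.743] pointing down, gripper open.
Joint ranges: [-3.01, 3.01], [-0.46, 2.08], [-1.47, 1.51], [0.13, 2.56], [-1, 4.14], [0.04, 2.09], [-2.66, 2.66]. Speed limits (rad/s): [2.57, 2.57, 3.14, 3.14, 3.14, 3.14, 3.14].

### API

Orientations are given as a 3x3 rotation matrix whose columns are the frame's x, y, z axes.
In Python, from cell import observe, cams, job gives the robot as it stands.
- The arm moves only by the tool drive_tool, never from a script. Its argument "steps" is a list of rows, each a list of 4 numbers: the shift along the world's x, y, z in m, then the turn about the world's z in degrees. A call has exactly 10 rows; each row shifts and turns the commanded pose from where the row before left it; what a row does not reach is not made up. A row lasts 1/12 s, in which the tool goes at most 41.7 mm and 7.16 degrees, less where a joint would pass 70% of its speed; a pose out of reach is approached as far as the arm can. A call with a gripper value outside its range is refused whole. "fingers" is the opening, from 0 (shut) to 1 (fully open), set as the call begins (left out, the last holds). The fingers move at their own pace and stop on an object; "newtons" is the grip in N (left out, the last holds). Time passes only in rows, so rows that do not move let the fingers close, or fill a call up. It gives the time, the measured TCP pose, the force, the opening and the grip force at its end, in the units of the state.
- observe(): the state, without advancing time (a new reading comes with each control period).
- cams.grab_frame(name): name is "side" or "top" or "wrist"; returns a dict with "color" (420x560x3 uint8, blue, green, red), "range_z" (420x560 float32, mm along the optical axis (not along the pixel's ray), 0 where there is no reading), "camera_matrix" (3x3 intrinsics, pixels), "k1" (the pictures are not rectified: a ray, as slopes to the right and down, at radius r is drawn at 1 + k1 r^2 times it, then the intrinsics apply), "R" (3x3) and "t" (3): a world point X has camera coordinates R X + t. Camera axes: x right, y down, z forward; pixel columns grow to the right and rows downward; lengths in mm; the calibration is good to about 2 mm. A picture is of the moment at which its call begins.
- job.hand_in(): hands the job in; it is judged then, once.
The state is a dict: "clock": time; "joint_positions": joint angles; "qvel": joint speeds; "effort": joint torques, N m; "position": TCP position; "tcp_rot": TCP orientation; "force": force on the tool from outside, world axes, zero at the start; "wrist_torque": the same for the moment, N m; "opening": opening from 0.0 (shut) to 1.0 (fully open); "gripper_force": force on a finger pad.
Only numpy, scipy, OpenCV 4.12 (cv2) and the standard library are available. Lean on these libraries where they do the work, as an engineer would, in place of code of your own. Each camera call takes 0.05 s, during which the arm holds its last target. There are 200 camera calls.

## Working session

There is one attempt and no reset: what is moved stays moved. The work goes in short steps, Python scripts to look and compute and a tool call to move; the robot and the scene stay as the last step left them, time stands still between calls to the robot, and variables do not carry over. Pictures are saved under pics/ and viewed, at most 10 in all, crops included, and the job is handed in when it is done.

Besides the shell and the picture viewer there is one more tool, called after "Request:" as a command line: name --pt "numbers of a row" for each row, then --argument value for the rest. drive_tool: Moves the arm, as the interface text tells. Its arguments: {"type":"object","properties":{"steps":{"type":"array","items":{"type":"array","items":{"type":"number"}}},"fingers":{"type":"number"},"newtons":{"type":"number"}},"required":["steps"]}

```bash
mkdir -p pics; cat > h.py <<'E'
import numpy as np,cv2
from cell import observe,cams,job
def grab(n,save=None):
    f=cams.grab_frame(n); np.savez('last_%s.npz'%n,**f)
    if save: cv2.imwrite('pics/'+save,f['color'])
    return f
def load(n): return dict(np.load('last_%s.npz'%n))
def ray(f,u,v):
    K=f['camera_matrix'];k=float(f['k1'])
    d=np.array([[[u,v]]],float)
    p=cv2.undistortPoints(d,K,np.array([k,0,0,0]))[0,0]
    return np.array([p[0],p[1],1.])
def world(f,u,v,z=None):
    r=ray(f,u,v);R=f['R'];t=f['t']
    c=-R.T@t; d=R.T@r
    s=f['range_z'][int(round(v)),int(round(u))] if z is None else (z-c[2])/d[2]
    return c+s*d
def proj(f,X):
    c=f['R']@np.array(X,float)+f['t']; s=c[:2]/c[2]; s=s*(1+float(f['k1'])*(s@s))
    K=f['camera_matrix']; return K[0,0]*s[0]+K[0,2],K[1,1]*s[1]+K[1,2]
E
python3 - <<'E'
from h import *
a=grab('top','top0.png');b=grab('side','side0.png')
for f in(a,b): print(f['k1'],(-f['R'].T@f['t']).round(),f['R'].round(2).tolist())
s=observe();print(s['clock'],s['tcp_rot'].round(3) if hasattr(s['tcp_rot'],'round') else s['tcp_rot'],s['position'],s['force'])
E
```

```text
-0.1751455102903157 [ 349. -148. 1153.] [[0.01, -1.0, -0.02], [-0.98, -0.0, -0.19], [0.19, 0.03, -0.98]]
-0.08256891075779905 [ 452. -718.  731.] [[0.98, -0.19, -0.01], [-0.14, -0.7, -0.7], [0.13, 0.69, -0.71]]
0.1 [[ 0.954  0.3   -0.001]
 [ 0.3   -0.954  0.002]
 [-0.    -0.002 -1.   ]] [ 187.39886932 -595.7619575   302.01045345] [ 0.75736068 -0.62471711  0.26216642]
```

View pics/top0.png

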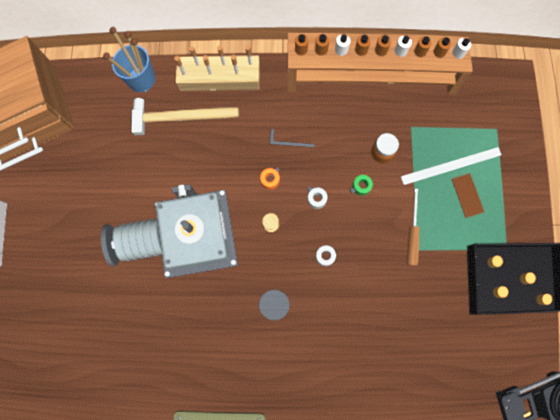

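View pics/side0.png

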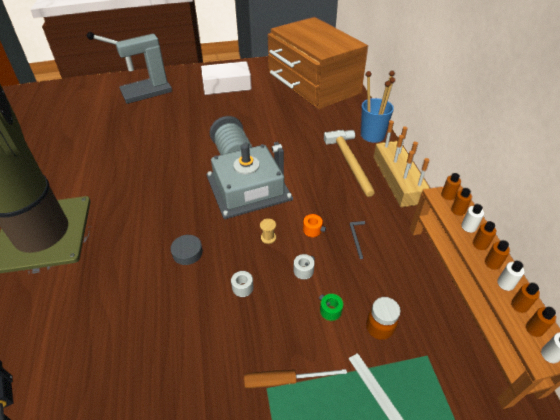

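The top view shows the shaft at (190,229) and the guide at (183,190). Grey rings are at (317,198) and (326,256), with an orange look-alike at (270,178) and a green one at (363,184). The side view shows the grey rings at (304,266) and (242,284). I'll enlarge the rings and the shaft.

```bash
python3 - <<'E'
from h import *
a=load('top');b=load('side')
def c(f,u,v,r=24): return cv2.resize(f['color'][v-r:v+r,u-r:u+r],(264,264),interpolation=cv2.INTER_CUBIC)
im=np.vstack([np.hstack([c(a,317,198),c(a,326,256),c(a,190,215,34)]),np.hstack([c(b,304,266),c(b,242,284),c(b,250,162,34)])])
cv2.imwrite('pics/crop1.png',im)
for n,uv in dict(r1=(317,198),r2=(326,256)).items(): print(n,world(a,*uv,z=32).round(1))
for n,uv in dict(r1=(304,266),r2=(242,284)).items(): print(n,world(b,*uv,z=24).round(1))
E
```

```text
r1 [ 586.7 -217.7   32. ]
r2 [ 454.5 -236.8   32. ]
r1 [ 588.4 -221.1   24. ]
r2 [ 455.2 -240.8   24. ]
```

View pics/crop1.png

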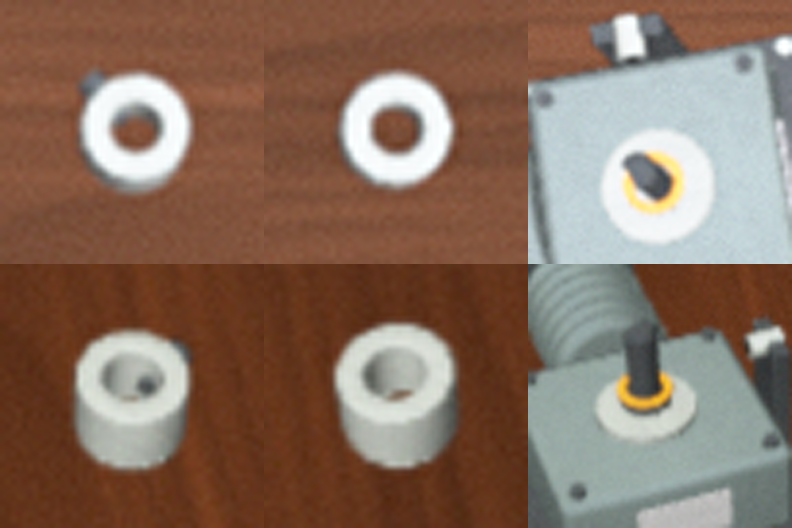

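The ring at top (317,198) / side (304,266) has the dark screw head, so it is the collar. Its screw points up-left in the top view. The ring at (326,256) is plain, so it is the spacer, and the green and orange ones are look-alikes. Next I'll compute the poses.

```bash
python3 - <<'E'
from h import *
a=load('top');b=load('side')
P=lambda x,y,ox,oy,r: (ox-r+x*2*r/264, oy-r+y*2*r/264)
w=world(a,*P(124,180,190,215,34),z=94);g=world(a,*P(103,58,190,215,34),z=105);t=world(a,*P(106,160,190,215,34),z=140)
print('washer',w,'guide',g,'tip',t,np.degrees(np.arctan2(*(g-t)[1::-1])),np.linalg.norm((g-t)[:2]))
w=world(b,*P(116,125,250,162,34),z=94);t=world(b,*P(113,62,250,162,34),z=140);print('side',w,t)
g=world(b,*P(228,75,250,162,34),z=105);print(g)
for z,n,(x,y) in((32,'c',(136,129)),(16,'screw',(92,85))): print(n,world(a,*P(x,y,317,198,24),z=z))
for z,n,(x,y) in((32,'c',(133,377)),(16,'screw',(182,350))): print(n,world(b,*P(x,y-264,304,266,24),z=z))
f=grab('wrist');s=observe()
print('cam in tool', s['tcp_rot'].T if 0 else np.array(s['tcp_rot']).T@(-f['R'].T@f['t']-np.array(s['position'])), (f['R']@np.array(s['tcp_rot'])).round(2).tolist(),f['camera_matrix'].round().tolist())
E
```

```text
washer [508.4144284   63.20886935  94.        ] guide [575.11174126  75.53744997 105.        ] tip [512.15238924  64.12808952 140.        ] 10.271548959185894 63.98479126005705
side [506.6163      62.42737971  94.        ] [508.38124157  66.08192919 140.        ]
[581.74264894  84.60003978 105.        ]
c [ 587.94715772 -219.3694065    32.        ]
screw [ 610.25893051 -202.01293236   16.        ]
c [ 589.18559947 -218.16620929   32.        ]
screw [ 614.08029653 -197.68049378   16.        ]
cam in tool [ 81.49594606  -0.96135176 -81.7934187 ] [[-0.0, 1.0, 0.0], [-0.95, -0.0, -0.31], [-0.31, -0.0, 0.95]] [[293.0, 0.0, 286.0], [0.0, 293.0, 206.0], [0.0, 0.0, 1.0]]
```

Request:
drive_tool --pt "0.016 0.033 0 0" --pt "0.016 0.033 0 0" --pt "0.016 0.033 0 0" --pt "0.016 0.033 0 0" --pt "0.016 0.033 0 0" --pt "0.016 0.033 0 0" --pt "0.016 0.033 0 0" --pt "0.016 0.033 0 0" --pt "0.016 0.033 0 0" --pt "0.016 0.033 0 0" --fingers 1

```text
clock: 0.98
position: [348.0, -264.6, 302.7]
tcp_rot: [[0.954, 0.3, 0.0], [0.3, -0.954, -0.0], [0.0, 0.0, -1.0]]
force: [0.1, -0.2, 0.0]
opening: 0.997
gripper_force: 0.0
```

Request:
drive_tool --pt "0.016 0.033 0 0" --pt "0.016 0.033 0 0" --pt "0.016 0.033 0 0" --pt "0.016 0.033 0 0" --pt "0.016 0.033 0 0" --pt "0.016 0.033 0 0" --pt "0.016 0.033 0 0" --pt "0.016 0.033 0 0" --pt "0.016 0.033 0 0" --pt "0.016 0.033 0 0"

```text
clock: 1.82
position: [507.9, 65.6, 302.7]
tcp_rot: [[0.954, 0.3, -0.0], [0.3, -0.954, -0.0], [-0.0, 0.0, -1.0]]
force: [0.9, -1.4, -0.6]
opening: 0.997
gripper_force: 0.0
```

```bash
python3 - <<'E'
from h import *
f=grab('wrist','w1.png');s=observe();print(s['clock'],s['position'],np.array(s['tcp_rot']).round(3).tolist(),s['joint_positions'])
print(proj(f,(508.5,64,140)),proj(f,(508.5,64,94)))
cv2.imwrite('pics/w1.png',cv2.resize(f['color'],(784,588)))
E
```

```text
1.8667 [511.31809549  74.69770723 302.99261564] [[0.951, 0.31, 0.005], [0.31, -0.951, 0.008], [0.007, -0.006, -1.0]] [-0.15255312  0.54437693 -0.12331682  1.89575027  0.08961711  0.69975311
 -1.58199575]
(np.float64(289.23811808691664), np.float64(207.5523363450694)) (np.float64(288.7963605727323), np.float64(193.42850343710097))
```

View pics/w1.png

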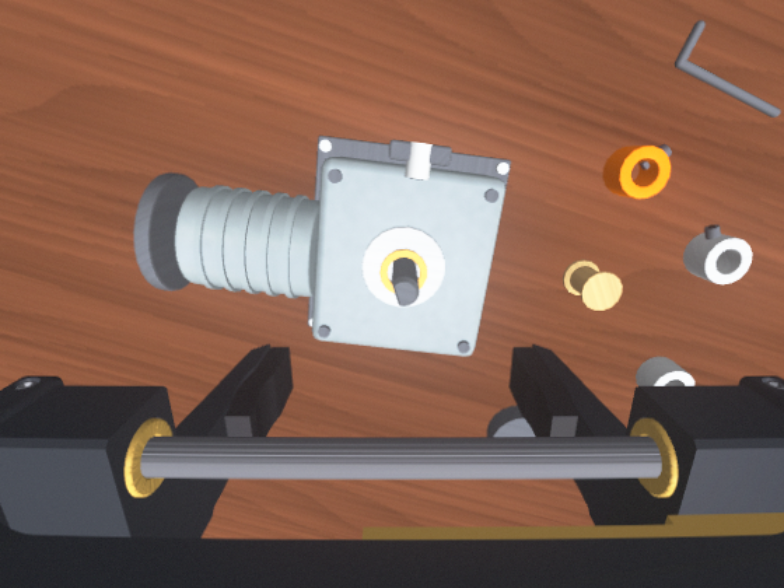

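The wrist view shows the shaft tip at (404,290), the guide tube at (419,160) and the washer at (403,271) in the enlarged picture. The arm was still settling, so I'll let it settle and crop around the shaft.

Request:
drive_tool --pt "0 0 0 0" --pt "0 0 0 0" --pt "0 0 0 0" --pt "0 0 0 0" --pt "0 0 0 0" --pt "0 0 0 0" --pt "0 0 0 0" --pt "0 0 0 0" --pt "0 0 0 0" --pt "0 0 0 0"

```text
clock: 2.7
position: [507.6, 63.7, 302.8]
tcp_rot: [[0.954, 0.3, 0.0], [0.3, -0.954, -0.0], [0.0, 0.0, -1.0]]
force: [0.1, 0.6, 0.4]
opening: 1.003
gripper_force: 0.0
```

```bash
python3 - <<'E'
from h import *
f=grab('wrist');s=observe();print(s['clock'],s['position'],np.array(s['tcp_rot']).round(3).tolist())
print(proj(f,(508.5,64,140)),proj(f,(508.5,64,94)))
cv2.imwrite('pics/w2.png',np.hstack([cv2.resize(f['color'][160:240,250:330],(400,400),interpolation=cv2.INTER_CUBIC),cv2.resize(f['color'][80:240,220:380],(400,400),interpolation=cv2.INTER_CUBIC)]))
E
```

```text
2.75 [507.57947786  63.77706727 302.73963218] [[0.954, 0.3, 0.0], [0.3, -0.954, -0.0], [0.0, 0.0, -1.0]]
(np.float64(287.32639236729705), np.float64(206.60394715245084)) (np.float64(287.1661370871792), np.float64(192.62970838511055))
```

View pics/w2.png

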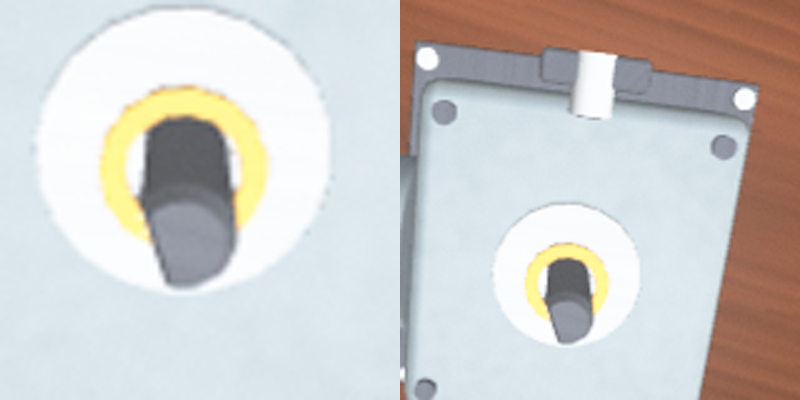

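The enlarged tip is a D centred at (193,237) in the left crop. Its flat chord runs from (150,213) to (168,283), so the flat faces image left and slightly down.

```bash
python3 - <<'E'
from h import *
f=load('wrist')
L=lambda x,y:(250+x*.2-.4,160+y*.2-.4); Rr=lambda x,y:(220+(x-400)*.4-.3,80+y*.4-.3)
w=world(f,*L(184,168),z=94); t=world(f,*L(194,238),z=140)
wr=world(f,*L(184,150),z=80)
m=world(f,*Rr(592,115),z=105); b1=world(f,*Rr(427,58),z=12);b2=world(f,*Rr(744,98),z=12)
ang=lambda d:np.degrees(np.arctan2(d[1],d[0]))
print('w',w,'t',t,'ring80',wr,'m',m,ang(m-w),ang(m-t),np.linalg.norm((m-w)[:2]),'plate yaw',ang(b1-b2)-90)
c1=world(f,*L(148,211),z=138);c2=world(f,*L(168,283),z=138);print('flat normal',ang(c1-c2)+90,ang(c1-c2)-90,np.linalg.norm(c1-c2))
D=f['range_z'];
for u,v in((288.5,207),(268,200),(320,205)): print(world(f,u,v))
E
```

```text
w [507.68282124  64.56975835  94.        ] t [508.25634536  62.93195076 140.        ] ring80 [507.78729233  64.59411576  80.        ] m [575.12453902  75.9940893  105.        ] 9.614385653199292 11.053061909206848 68.40248997411196 plate yaw 10.583934479135436
flat normal 121.89385631780576 -58.10614368219425 13.964431289184537
[508.25408229  62.83378254 139.34363536]
[490.53450639  80.17541288  79.65829833]
[500.61048106  23.06297533  74.14940202]
```

Flat normal is about 122° and machine yaw about 10.4°, so the shaft must turn about −111.6°. To leave joint range for that, I'll first turn the tool +194.5°.

Request:
drive_tool --pt "0 0 0 6.95" --pt "0 0 0 6.95" --pt "0 0 0 6.95" --pt "0 0 0 6.95" --pt "0 0 0 6.95" --pt "0 0 0 6.95" --pt "0 0 0 6.95" --pt "0 0 0 6.95" --pt "0 0 0 6.95" --pt "0 0 0 6.95"

```text
clock: 3.58
position: [507.6, 63.7, 302.8]
tcp_rot: [[0.047, 0.999, 0.0], [0.999, -0.047, -0.0], [-0.0, 0.0, -1.0]]
force: [1.1, -0.0, 0.0]
opening: 1.0
gripper_force: 0.0
```

Request:
drive_tool --pt "0 0 0 6.95" --pt "0 0 0 6.95" --pt "0 0 0 6.95" --pt "0 0 0 6.95" --pt "0 0 0 6.95" --pt "0 0 0 6.95" --pt "0 0 0 6.95" --pt "0 0 0 6.95" --pt "0 0 0 6.95" --pt "0 0 0 6.95"

```text
clock: 4.42
position: [507.6, 63.6, 302.7]
tcp_rot: [[-0.919, 0.394, -0.0], [0.394, 0.919, -0.0], [-0.0, -0.0, -1.0]]
force: [-0.5, -0.2, -0.7]
opening: 1.0
gripper_force: 0.0
```

Request:
drive_tool --pt "0 0 0 6.95" --pt "0 0 0 6.95" --pt "0 0 0 6.95" --pt "0 0 0 6.95" --pt "0 0 0 6.95" --pt "0 0 0 6.95" --pt "0 0 0 6.95" --pt "0 0 0 6.95" --pt "0 0 0 0" --pt "0 0 0 0"

```text
clock: 5.25
position: [507.6, 63.6, 302.5]
tcp_rot: [[-0.849, -0.528, -0.001], [-0.528, 0.849, 0.0], [0.0, 0.001, -1.0]]
force: [0.5, -0.8, 0.7]
opening: 0.998
gripper_force: 0.0
```

Request:
drive_tool --pt "0.0005 0 -0.02 0" --pt "0 0 -0.02 0" --pt "0 0 -0.02 0" --pt "0 0 -0.02 0" --pt "0 0 -0.02 0" --pt "0 0 -0.01 0" --pt "0 0 -0.01 0" --pt "0 0 -0.01 0" --pt "0 0 0 0" --pt "0 0 0 0"

```text
clock: 6.08
position: [508.2, 63.9, 172.8]
tcp_rot: [[-0.848, -0.531, -0.0], [-0.531, 0.848, 0.0], [-0.0, 0.0, -1.0]]
force: [-0.1, -0.5, 0.1]
opening: 1.0
gripper_force: 0.0
```

```bash
python3 - <<'E'
from h import *
s=observe();print(s['position'],s['joint_positions'][6])
f=grab('wrist')
cv2.imwrite('pics/w3.png',cv2.resize(f['color'][100:400,130:430],(600,600)))
E
```

```text
[508.17012249  63.89953044 172.84133113] 0.8859368221070298
```

View pics/w3.png

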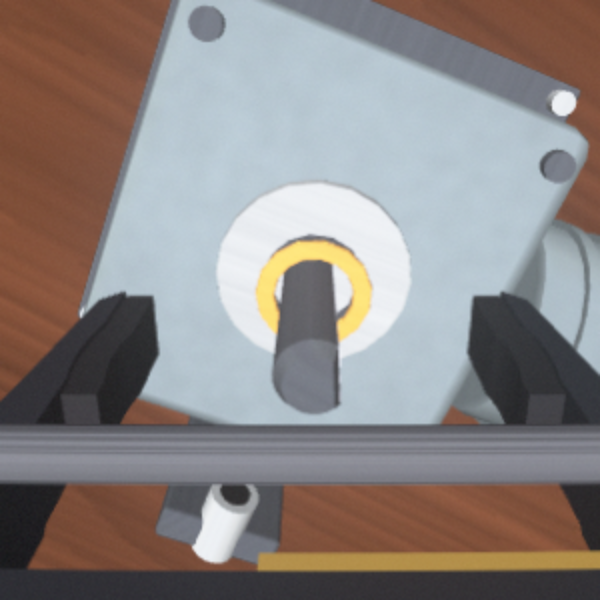

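The flat is on the right of the shaft, at about (335,375), square to the right pad, and the shaft is centred between the pads. I'll close on it and turn.

Request:
drive_tool --pt "0 0 0 0" --pt "0 0 0 0" --pt "0 0 0 0" --pt "0 0 0 0" --pt "0 0 0 0" --pt "0 0 0 0" --pt "0 0 0 0" --pt "0 0 0 0" --pt "0 0 0 0" --pt "0 0 0 0" --fingers 0 --newtons 25

```text
clock: 6.97
position: [508.1, 63.8, 172.7]
tcp_rot: [[-0.847, -0.531, -0.0], [-0.531, 0.847, 0.0], [-0.0, 0.0, -1.0]]
force: [-0.5, 0.4, -0.2]
opening: 0.262
gripper_force: 0.0
```

Request:
drive_tool --pt "0 0 0 -5" --pt "0 0 0 -5" --pt "0 0 0 -5" --pt "0 0 0 -5" --pt "0 0 0 -5" --pt "0 0 0 -5" --pt "0 0 0 -5" --pt "0 0 0 -5" --pt "0 0 0 -5" --pt "0 0 0 -5"

```text
clock: 7.8
position: [507.9, 61.6, 172.5]
tcp_rot: [[-0.95, 0.313, -0.001], [0.313, 0.95, -0.004], [-0.0, -0.004, -1.0]]
force: [-1.2, -4.3, 2.3]
opening: 0.183
gripper_force: 25.0
```

Request:
drive_tool --pt "0 0 0 -5" --pt "0 0 0 -5" --pt "0 0 0 -5" --pt "0 0 0 -5" --pt "0 0 0 -5" --pt "0 0 0 -5" --pt "0 0 0 -5" --pt "0 0 0 -5" --pt "0 0 0 -5" --pt "0 0 0 -5"

```text
clock: 8.63
position: [506.2, 61.5, 172.5]
tcp_rot: [[-0.371, 0.929, -0.004], [0.929, 0.371, -0.005], [-0.003, -0.006, -1.0]]
force: [-4.4, -4.4, 4.1]
opening: 0.182
gripper_force: 25.0
```

Request:
drive_tool --pt "0 0 0 -4" --pt "0 0 0 -4" --pt "0 0 0 -3.5" --pt "0 0 0 0" --pt "0 0 0 0" --pt "0 0 0 0" --pt "0 0 0 0" --pt "0 0 0 0" --pt "0 0 0 0" --pt "0 0 0 0"

```text
clock: 9.47
position: [505.8, 61.7, 172.5]
tcp_rot: [[-0.182, 0.983, -0.005], [0.983, 0.182, -0.005], [-0.004, -0.006, -1.0]]
force: [-4.1, -4.1, 4.9]
opening: 0.178
gripper_force: 25.0
```

```bash
python3 - <<'E'
from h import *
s=observe();print(s['position'],s['joint_positions'],s['opening'],s['gripper_force'],s['wrist_torque'])
R=np.array(s['tcp_rot']);print(np.degrees(np.arctan2(R[1,1],R[0,1])))
f=grab('wrist')
cv2.imwrite('pics/w4.png',cv2.resize(f['color'][100:400,130:430],(600,600)))
E
```

```text
[505.78515582  61.73128616 172.49440182] [ 0.05594178  0.78516738 -0.44514757  2.00861995  0.68630562  0.50635446
 -0.7095709 ] 0.17840517061639502 25.015300906961784 [-0.75480584  0.76079199  0.00362661]
10.510961878410901
```

View pics/w4.png

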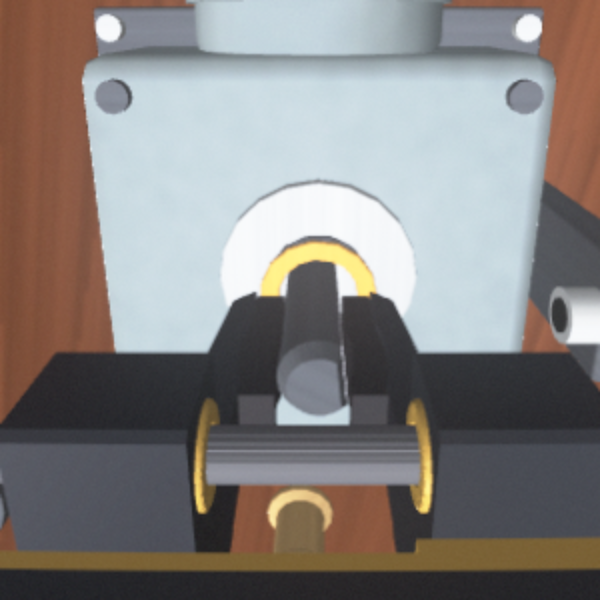

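The pads sit flush on the flat (opening 15.7 mm) and the tool's closing line is at 10.5°, square to the housing edges in the picture. I'll release and lift.

Request:
drive_tool --pt "0 0 0 0" --pt "0 0 0 0" --pt "0 0 0 0" --pt "0 0 0 0" --pt "0 0 0 0" --pt "0 0 0.01 0" --pt "0 0 0.02 0" --pt "0 0 0.03 0" --pt "0 0 0.04 0" --pt "0 0 0.03 0" --fingers 0.6

```text
clock: 10.35
position: [508.1, 64.3, 305.7]
tcp_rot: [[-0.184, 0.983, 0.001], [0.983, 0.184, 0.001], [0.001, 0.001, -1.0]]
force: [-0.4, -0.6, -0.0]
opening: 0.601
gripper_force: 0.0
```

Request:
drive_tool --pt "0.008 -0.028 0 -7" --pt "0.008 -0.028 0 -7" --pt "0.008 -0.028 0 -7" --pt "0.008 -0.028 0 -7" --pt "0.008 -0.028 0 -7" --pt "0.008 -0.028 0 -7" --pt "0.008 -0.028 0 -7" --pt "0.008 -0.028 0 -7" --pt "0.008 -0.028 0 -4" --pt "0.008 -0.028 0 0" --fingers 1

```text
clock: 11.18
position: [588.3, -217.2, 303.7]
tcp_rot: [[0.761, 0.648, 0.001], [0.648, -0.761, 0.0], [0.001, 0.0, -1.0]]
force: [0.5, -0.6, 0.7]
opening: 1.001
gripper_force: 0.0
```

Request:
drive_tool --pt "0 0 0 0" --pt "0 0 0 0" --pt "0 0 0 0" --pt "0 0 0 0" --pt "0 0 0 0" --pt "0 0 0 0" --pt "0 0 0 0" --pt "0 0 0 0" --pt "0 0 0 0" --pt "0 0 0 0"

```text
clock: 12.02
position: [588.1, -216.1, 302.7]
tcp_rot: [[0.76, 0.65, -0.0], [0.65, -0.76, -0.0], [-0.0, 0.0, -1.0]]
force: [-0.2, 0.2, 0.4]
opening: 1.001
gripper_force: 0.0
```

```bash
python3 - <<'E'
from h import *
f=grab('wrist');s=observe();print(s['position'],s['joint_positions'])
R=np.array(s['tcp_rot']);print(np.degrees(np.arctan2(R[1,0],R[0,0])))
u,v=[int(x) for x in proj(f,(588.5,-219,24))];print(u,v)
t=grab('top')
A=cv2.resize(f['color'][v-50:v+50,u-50:u+50],(400,400),interpolation=cv2.INTER_CUBIC)
B=cv2.resize(t['color'][205:245,168:208],(400,400),interpolation=cv2.INTER_CUBIC)
cv2.imwrite('pics/w5.png',np.hstack([A,B]))
E
```

```text
[ 588.08609205 -216.15934808  302.73452384] [ 0.46724368  0.70341633 -0.3442301   1.55553669  0.27567028  0.93079237
 -0.82972311]
40.56869908204097
288 180
```

View pics/w5.png

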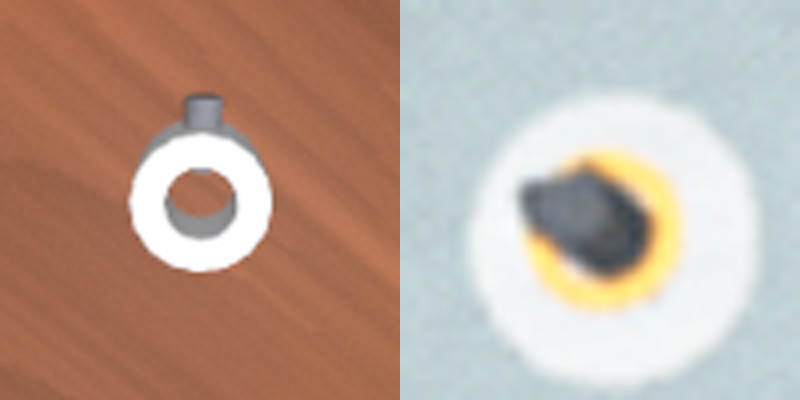

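The left crop shows the collar's top ring at (201,202) with its screw head at (203,105), nearly in line with the tool x axis. The right crop shows the shaft upright with no bright flat on the camera's side.

```bash
python3 - <<'E'
from h import *
f=load('wrist');L=lambda x,y:(238+x/4-.4,130+y/4-.4)
c=world(f,*L(201,202),z=32);b=world(f,*L(201.5,204),z=0);h=world(f,*L(203,97),z=16);print(c,b,h,np.degrees(np.arctan2(*(h-c)[1::-1])),np.linalg.norm((h-c)[:2]))
E
```

```text
[ 589.06389402 -217.00724561   32.        ] [ 583.1396016  -222.53806511    0.        ] [ 612.23752813 -198.04788512   16.        ] 39.28809524664753 29.941186821979265
```

Request:
drive_tool --pt "0.0009 -0.001 -0.02 -1.3" --pt "0 0 -0.03 0" --pt "0 0 -0.035 0" --pt "0 0 -0.035 0" --pt "0 0 -0.035 0" --pt "0 0 -0.03 0" --pt "0 0 -0.025 0" --pt "0 0 -0.015 0" --pt "0 0 -0.0077 0" --pt "0 0 0 0"

```text
clock: 12.95
position: [588.5, -217.0, 68.8]
tcp_rot: [[0.774, 0.633, -0.002], [0.633, -0.774, 0.0], [-0.001, -0.002, -1.0]]
force: [-1.1, -0.5, 0.3]
opening: 1.0
gripper_force: 0.0
```

Request:
drive_tool --pt "0 0 0 0" --pt "0 0 0 0" --pt "0 0 0 0" --pt "0 0 0 0" --pt "0 0 0 0" --pt "0 0 0 0" --pt "0 0 0 0" --pt "0 0 0 0" --pt "0 0 0 0" --pt "0 0 0 0" --fingers 0 --newtons 30

```text
clock: 13.78
position: [589.2, -217.4, 70.4]
tcp_rot: [[0.774, 0.633, 0.001], [0.633, -0.774, -0.0], [0.0, 0.001, -1.0]]
force: [-0.0, -0.3, 3.3]
opening: 0.497
gripper_force: 30.0
```

Request:
drive_tool --pt "0 0 0 0" --pt "0 0 0 0" --pt "0 0 0.01 0" --pt "0 0 0.02 0" --pt "0 0 0.03 0" --pt "0 0 0.03 0" --pt "0 0 0.03 0" --pt "0 0 0.03 0" --pt "0 0 0.03 0" --pt "0 0 0.02 0"

```text
clock: 14.62
position: [589.0, -216.9, 272.7]
tcp_rot: [[0.774, 0.633, 0.001], [0.633, -0.774, -0.0], [0.001, 0.001, -1.0]]
force: [-0.5, -0.6, -3.1]
opening: 0.497
gripper_force: 30.0
```

Request:
drive_tool --pt "-0.0081 0.0281 0 -2.9" --pt "-0.0081 0.0281 0 -2.9" --pt "-0.0081 0.0281 0 -2.9" --pt "-0.0081 0.0281 0 -2.9" --pt "-0.0081 0.0281 0 -2.9" --pt "-0.0081 0.0281 0 -2.9" --pt "-0.0081 0.0281 0 -2.9" --pt "-0.0081 0.0281 0 -2.9" --pt "-0.0081 0.0281 0 -2.9" --pt "-0.0081 0.0281 0 -2.9"

```text
clock: 15.45
position: [506.5, 65.1, 269.9]
tcp_rot: [[0.984, 0.176, -0.002], [0.176, -0.984, -0.0], [-0.002, -0.0, -1.0]]
force: [0.0, 0.5, -2.9]
opening: 0.495
gripper_force: 30.0
```

Request:
drive_tool --pt "0 0 0 0" --pt "0 0 0 0" --pt "0 0 0 0" --pt "0 0 0 0" --pt "0 0 0 0" --pt "0 0 0 0" --pt "0 0 0 0" --pt "0 0 0 0" --pt "0 0 0 0" --pt "0 0 0 0"

```text
clock: 16.28
position: [508.0, 63.7, 270.0]
tcp_rot: [[0.984, 0.178, -0.0], [0.178, -0.984, -0.0], [-0.0, 0.0, -1.0]]
force: [0.7, -0.0, -2.7]
opening: 0.49
gripper_force: 30.0
```

```bash
python3 - <<'E'
from h import *
f=grab('wrist');s=observe();print(s['position'],s['joint_positions'])
R=np.array(s['tcp_rot']);print(np.degrees(np.arctan2(R[1,0],R[0,0])))
for z in(218,140,94):print(z,proj(f,(508,63.6,z)))
cv2.imwrite('pics/w6.png',cv2.resize(f['color'][110:310,186:386],(600,600),interpolation=cv2.INTER_CUBIC))
E
```

```text
[508.02400183  63.76102566 270.05431027] [-0.12726302  0.59041094 -0.13902737  1.94041622  0.13334333  0.61937876
 -1.74350121]
10.259677833238511
218 (np.float64(288.28307564650305), np.float64(274.47174825915766))
140 (np.float64(287.6109944731215), np.float64(220.84444832168177))
94 (np.float64(287.3865015213311), np.float64(202.96948493846827))
```

View pics/w6.png

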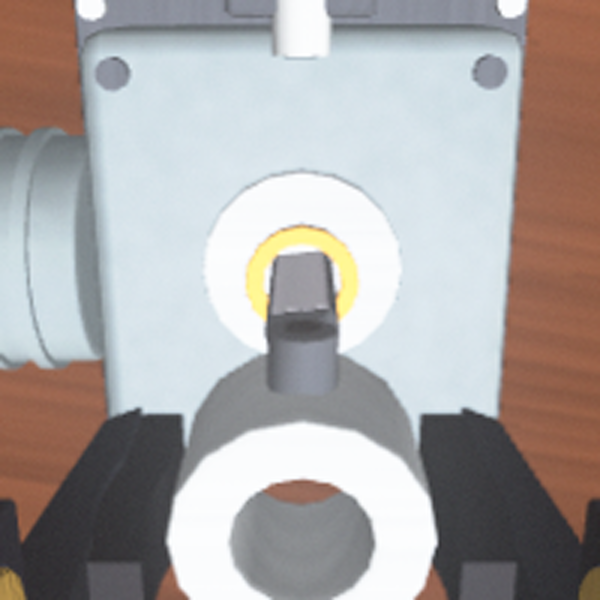

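The picture shows the bright flat at (303,280) facing the guide tube at (301,30). The collar is held upright, ring centre about (303,540), with its screw at (303,330) pointing at the guide. I'll check the alignment numerically.

```bash
python3 - <<'E'
from h import *
f=load('wrist');L=lambda x,y:(186+x/3-.33,110+y/3-.33)
print('collar top',world(f,*L(303,540),z=232), 'bore',world(f,*L(303,544),z=232))
print('ring80',world(f,*L(302.5,266),z=80)); print('washer w',world(f,*L(302,282),z=94))
print('screw end',world(f,*L(303,322),z=216))
for p in((113,73),(490,72)): print(world(f,*L(*p),z=74))
for r in(34,42):print('guide',world(f,*L(301,r),z=105))
for v in (181,177,173,230,235): print(v,world(f,287,v))
# predicted outline of washer outer ellipse for hypothesised axes
for ax in((508,63.6),(507,63.5),(509,63.6)):
  a=np.linspace(0,6.28,181);
  for rr,z in((18,94),): 
    q=np.array([proj(f,(ax[0]+rr*np.cos(t),ax[1]+rr*np.sin(t),z)) for t in a]);m=(q-[186,110])*3+1;print(ax,rr,m[:,0].min(),m[:,0].max(),m[:,1].min(),m[:,1].max())
E
```

```text
collar top [508.07516382  64.48991578 232.        ] bore [507.34508233  64.35775362 232.        ]
ring80 [508.14157733  64.44176518  80.        ]
washer w [507.15936224  64.43378585  94.        ]
screw end [538.5780903   69.98775915 216.        ]
[557.19893587 132.78783     74.        ]
[578.16165836  18.27251639  74.        ]
guide [579.8652315   77.84549769 105.        ]
guide [577.80526756  77.47415099 105.        ]
181 [524.96299189  67.00115028  79.19317256]
177 [529.00825868  67.73733925  80.20125551]
173 [532.83693042  68.43226165  80.43948132]
230 [533.46580807  68.90520589 220.11301607]
235 [531.82689632  68.61367681 222.34694729]
(508, 63.6) 18 246.71304772329478 363.6154427771716 222.99608170808324 334.51419896951586
(507, 63.5) 18 246.51939867680824 363.2870857606352 226.22631608495678 337.4880087734822
(509, 63.6) 18 247.2281321259747 364.26325266032256 219.81581727364315 331.5864955734557
```

Request:
drive_tool --pt "0 0 -0.015 0" --pt "0 0 -0.015 0" --pt "0 0 -0.015 0" --pt "0 0 -0.01 0" --pt "0 0 0 0" --pt "0 0 -0.003 0" --pt "0 0 -0.003 0" --pt "0 0 -0.003 0" --pt "0 0 -0.003 0" --pt "0 0 0 0" --newtons 50

```text
clock: 17.17
position: [507.9, 63.8, 202.8]
tcp_rot: [[0.984, 0.178, -0.0], [0.178, -0.984, -0.0], [-0.0, 0.0, -1.0]]
force: [-0.2, 0.2, -2.4]
opening: 0.486
gripper_force: 50.0
```

Request:
drive_tool --pt "0 0 -0.003 0" --pt "0 0 -0.003 0" --pt "0 0 -0.003 0" --pt "0 0 -0.003 0" --pt "0 0 0 0" --pt "0 0 0 0" --pt "0 0 0 0" --pt "0 0 0 0" --pt "0 0 0 0" --pt "0 0 0 0"

```text
clock: 18.0
position: [508.1, 63.8, 191.2]
tcp_rot: [[0.984, 0.178, 0.0], [0.178, -0.984, -0.0], [0.0, 0.0, -1.0]]
force: [-0.3, -0.3, -2.5]
opening: 0.491
gripper_force: 50.0
```

It slides on freely, with the collar's underside at about 121 mm. I'll continue down to just above the washer, then press.

Request:
drive_tool --pt "0 0 -0.004 0" --pt "0 0 -0.004 0" --pt "0 0 -0.004 0" --pt "0 0 -0.004 0" --pt "0 0 -0.004 0" --pt "0 0 -0.003 0" --pt "0 0 0 0" --pt "0 0 0 0" --pt "0 0 0 0" --pt "0 0 0 0"

```text
clock: 18.83
position: [508.1, 63.8, 168.2]
tcp_rot: [[0.984, 0.178, 0.0], [0.178, -0.984, 0.0], [0.0, 0.0, -1.0]]
force: [-0.1, -0.5, -2.9]
opening: 0.487
gripper_force: 50.0
```

Request:
drive_tool --pt "0 0 -0.002 0" --pt "0 0 -0.002 0" --pt "0 0 -0.002 0" --pt "0 0 -0.002 0" --pt "0 0 -0.001 0" --pt "0 0 -0.001 0" --pt "0 0 0 0" --pt "0 0 0 0" --pt "0 0 0 0" --pt "0 0 0 0"

```text
clock: 19.67
position: [508.2, 63.8, 159.2]
tcp_rot: [[0.984, 0.178, 0.001], [0.178, -0.984, -0.0], [0.001, 0.0, -1.0]]
force: [-2.1, -0.6, 13.8]
opening: 0.49
gripper_force: 50.0
```

The net push is about 16 N and the TCP is at 159 mm, as predicted for a fully pressed spring. One last look before handing in.

Request:
drive_tool --pt "0 0 0 0" --pt "0 0 0 0" --pt "0 0 0 0" --pt "0 0 0 0" --pt "0 0 0 0" --pt "0 0 0 0" --pt "0 0 0 0" --pt "0 0 0 0" --pt "0 0 0 0" --pt "0 0 0 0"

```text
clock: 20.5
position: [508.2, 63.8, 159.2]
tcp_rot: [[0.984, 0.178, 0.001], [0.178, -0.984, -0.0], [0.001, 0.0, -1.0]]
force: [-2.6, -0.6, 12.7]
opening: 0.488
gripper_force: 50.0
```

```bash
python3 - <<'E'
from h import *
f=grab('wrist');s=observe();print(s['clock'],s['position'],s['force'],s['gripper_force'])
cv2.imwrite('pics/w7.png',cv2.resize(f['color'][110:360,161:411],(600,600),interpolation=cv2.INTER_CUBIC))
for v in(275,280,285,290,295,300):print(v,world(f,286,v).round(1))
E
```

```text
20.55 [508.17809669  63.84740903 159.21688305] [-1.66275539  0.15190955 13.61942374] 49.999600891023874
275 [512.9  65.8 115.9]
280 [512.7  65.8 119.9]
285 [512.6  65.7 124. ]
290 [512.6  65.7 128. ]
295 [512.2  65.7 131.1]
300 [513.4  65.9 136.5]
```

View pics/w7.png

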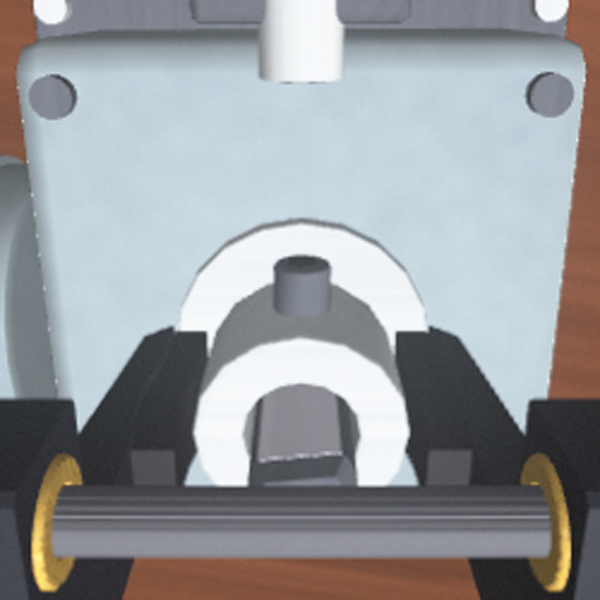

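The shaft comes up through the collar's bore with its flat at (303,430). The screw at (302,285) points at the guide tube at (301,60). I'll check the collar's top height (expected 121 mm) and hand in only if it agrees.

```bash
python3 - <<'E'
from h import *
f=load('wrist')
z=np.median([world(f,161+x/2.4,110+y/2.4)[2] for x,y in((301,355),(290,358),(312,358),(300,365),(220,420))]);print(z)
if 119<z<122.5: print(job.hand_in())
E
```

```text
121.33854344155687
the job is handed in; nothing more can be done
None
```

The job is handed in; I haven't seen the verdict. The flat and the collar's screw both face the guide, and the gripper is still holding the collar down on the fully pressed washer (push about 16 N, collar top at 121 mm as expected).

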